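# Make up the grading-sieve stack

## Task

Make up the sieve stack for grading, on the steel receiver pan where it stands on the bench: first the blue fine sieve, then the yellow medium, then the red coarse, and last the lid, one piece at a time, each set down (not dropped) and fully seated, level, in the piece below. Leave the white sieve, the doming block and the jar where they are, do not shift the pan, and let go of everything at the end.

Things in the scene. Friction and masses are not known exactly. Their poses are not given: they have to be found in the camera images.
- pan: Receiver pan: round dark steel cup with a closed floor and open top, standing loose on the bench, about 160 g. Origin: centre of its underside, z up. 58 mm outside diameter, 53 inside, 30 mm tall, floor 3 mm thick. The stack is built in it where it stands; the fine sieve, fully seated, has its origin 20 mm above the pan's.
- fine_sieve: Fine sieve: round blue plastic frame, open top, over steel wire mesh (2 mm openings), 30 mm tall, ~70 g. Origin: centre of its underside. Frame 10 to 30 mm above it: outside diameter 58 (grip here, any yaw), inside 53. Skirt 0 to 10 mm: tapers from 42 across at the foot to 50. Seated, the skirt sits in the piece below (1.5 mm play all round), frame on its rim, origin 20 mm above that piece's.
- medium_sieve: Medium sieve: round yellow plastic frame, open top, over steel wire mesh (3 mm openings), 30 mm tall, ~70 g. Origin: centre of its underside. Frame 10 to 30 mm above it: outside diameter 58 (grip here, any yaw), inside 53. Skirt 0 to 10 mm: tapers from 42 across at the foot to 50. Seated, the skirt sits in the piece below (1.5 mm play all round), frame on its rim, origin 20 mm above that piece's.
- coarse_sieve: Coarse sieve: round red plastic frame, open top, over steel wire mesh (5 mm openings), 30 mm tall, ~70 g. Origin: centre of its underside. Frame 10 to 30 mm above it: outside diameter 58 (grip here, any yaw), inside 53. Skirt 0 to 10 mm: tapers from 42 across at the foot to 50. Seated, the skirt sits in the piece below (1.5 mm play all round), frame on its rim, origin 20 mm above that piece's.
- lid: Lid: bright aluminium disc with a black knob, ~70 g. Origin: centre of the underside of its plug, z up. Plug 0 to 10 mm above it: tapers from 42 mm across at the foot to 50. Disc 10 to 14 mm: 58 diameter. Knob 14 to 32 mm: 22 diameter (grip here, any yaw). Seated, the plug sits in the sieve below (1.5 mm play all round), disc on its rim, origin 20 mm above that sieve's.
- spare_sieve: A fourth sieve of the same set and the same size, with a white frame and a very wide mesh (about 9 mm openings): not wanted for this job, to be left where it stands. Origin: centre of its underside. 58 mm diameter, 30 mm tall.
- doming_block: Bright steel doming block, a 50 mm cube with round hollows of several sizes in its faces, to be left alone. Origin: centre of its underside. About 0.95 kg.
- flux_jar: Amber glass jar with a black screw cap, 52 mm diameter, 68 mm tall, to be left alone. Origin: centre of its underside.
Not all that is in view belongs to the job. What is shaped like the medium_sieve but green is not meant.

How it is judged:
By the outcome, as a careful person would: the job done as asked, in the order asked, and still so for the second after the job is handed in, with the robot touching nothing.
It also fails if it takes over 112 s, if anything falls off the work surface, if the arm or the gripper's body presses on something with over 40 N, if the wrist force passes 120 N, or if a joint passes its speed limit or range.

## Robot

A 6-joint arm with a two-finger parallel gripper is mounted at the origin on the work surface. World frame = base frame: x ahead of the robot, y to its left, z up, the work surface at z = 0. Lengths are in m, angles in rad, forces in N, time in s.
With the tool pointing down it reaches from about 0.375 to 0.975 m from the base axis. Payload 3.8 kg.
Tool frame: the origin (TCP) lies at the very end of the fingers, on their centre line; the grasp point (between the pads) lies 19 mm behind it; z points along the fingers, y is the line along which they close (so a half turn about z gives the same grasp; the last joint's range is limited). The gripper opens to 85 mm and grips with 20 to 120 N. Pads are 22 mm wide; open, the fingers measure 114 mm over their backs; the gripper's body (76 mm by 85 mm) begins 54 mm behind the grasp point. The pads swing forward as they close: fully open they stand 13 mm farther back than shut.
Start: joints at [1.291, 0.264, 1.604, -0, 1.274, -0.037], TCP at [0.162, 0.655, 0.231] pointing down, gripper open.
Joint ranges: [-2.63, 2.63], [-0.94, 2.18], [0.31, 2.57], [-1.31, 4.45], [0, 2.66], [-2.55, 2.55]. Speed limits (rad/s): [2.57, 2.57, 3.14, 3.14, 3.14, 3.14].

## Interface

Orientations are given as a rotation vector (axis times angle).
In Python, from workcell import bot gives the robot as it stands. The module is installed in compiled form; this text tells all that it offers.
- The arm moves only by the shell command python3 -m jog 'ROWS' [OPENING] [FORCE]. ROWS is a JSON list of rows, 1 to 5 of them, each written [[dx, dy, dz], turn]: dx, dy, dz in shares of the most that a row can go, 1 being 62.5 mm, then a turn about the tool's z in rad; each row shifts and turns the commanded pose from where the row before left it, along the tool's axes as they then stand; what a row does not reach is not made up. A row lasts 1/8 s, in which the tool goes at most 0.0625 m and 0.188 rad, less where a joint would pass 70% of its speed; a pose out of reach is approached as far as the arm can. OPENING is the opening from 0.0 (shut) to 1.0 (fully open), set as the command begins (- or left out keeps the last). The fingers move at their own pace and stop on an object; FORCE is the grip in N (left out, the last holds). Time passes only in rows, so rows that do not move let the fingers close. It prints the time, the measured TCP pose, the force, the opening and the grip force at its end. Input that does not fit is refused with a message, and nothing moves.
- bot.read_state(): the state, without advancing time (a new reading comes with each control period).
- bot.read_camera(name): name is "scene" or "top" or "wrist"; returns the picture (480x640x3 uint8, red, green, blue); there is no depth.
- bot.camera_info(name): a dict with "intrinsics" (3x3 intrinsics, pixels), "extrinsics" (4x4, takes a point from camera to world coordinates). Camera axes: x right, y down, z forward; pixel columns grow to the right and rows downward; lengths in m; the calibration is good to about 2 mm. A picture is of the moment at which its call begins: read the wrist's pose just before it. camera_info takes no time and is no camera call; for the wrist camera it gives the pose at the moment of the call.
- bot.finish_job(): hands the job in; it is judged then, once.
Trained networks look in the newest picture that a camera, given by its name, has taken for a name from the list of things; names that differ only in an ending like _2 or _b are one class to them, and where a whole thing is asked for, a point or a joint stands for the part that bears it (a point fixed in the world has none). Each returns a list of dicts, best first, with "conf" (0 to 1); they miss things now and then, are a little off and sometimes report something else, mostly with a low value. They report only what shows in the picture. A call takes as long as a camera call. They do not tell look-alikes from the thing itself.
- bot.search_frame(camera, thing): "box" ([left, top, right, bottom] in pixels, round what is visible of it).
- bot.regions_of(camera, thing): "pixels" (480x640 bool, what is visible of it) and "box" ([left, top, right, bottom] in pixels, round what is visible of it).
- bot.spot_point(camera, thing): "pixel" ([row, column] in pixels: a listed point, or the origin of a listed thing).
The state is a dict: "time": time; "q": joint angles; "joint_vel": joint speeds; "joint_torque": joint torques, N m; "tool_pos": TCP position; "tcp_rot": TCP orientation; "wrist_force": force on the tool from outside, world axes, zero at the start; "torque": the same for the moment, N m; "width": opening from 0.0 (shut) to 1.0 (fully open); "grip_force": force on a finger pad.
Only numpy, scipy, OpenCV 4.12 (cv2) and the standard library are available. Lean on these libraries where they do the work, as an engineer would, in place of code of your own. Each camera call takes 0.05 s, during which the arm holds its last target. There are 200 camera calls.

## Working session

There is one attempt and no reset: what is moved stays moved. The work goes in short steps, Python scripts to look and compute and a shell command to move; the robot and the scene stay as the last step left them, time stands still between calls to the robot, and variables do not carry over. Pictures are saved under pics/ and viewed, at most 14 in all, crops included, and the job is handed in when it is done.

```bash
mkdir -p pics
cat > h.py <<'E'
import numpy as np,cv2
from workcell import bot
def save(n,f):
    im=bot.read_camera(n); cv2.imwrite('pics/'+f,im[:,:,::-1]); return im
def ray(n,uv,info=None):
    c=info or bot.camera_info(n); K=np.array(c["intrinsics"]);T=np.array(c["extrinsics"])
    d=T[:3,:3]@np.linalg.solve(K,[uv[0],uv[1],1.]); return T[:3,3],d/np.linalg.norm(d)
def plane(n,uv,z,info=None):
    o,d=ray(n,uv,info); return o+d*(z-o[2])/d[2]
def tri(rs):
    A=0;b=0
    for o,d in rs:
        P=np.eye(3)-np.outer(d,d);A=A+P;b=b+P@o
    return np.linalg.solve(A,b)
E
python3 - <<'E'
from h import *
np.set_printoptions(precision=4,suppress=True)
for n in("scene","top"):
    save(n,n+'0.png'); c=bot.camera_info(n);print(n,c)
    for t in["pan","fine_sieve","medium_sieve","coarse_sieve","lid","spare_sieve","doming_block","flux_jar"]:
        for r in bot.search_frame(n,t)[:4]:
            print(t,round(r["conf"],2),np.round(r["box"]))
print(bot.read_state())
E
```

```text
scene {'intrinsics': array([[602.4485,   0.    , 313.3369],
       [  0.    , 602.4485, 227.3981],
       [  0.    ,   0.    ,   1.    ]]), 'extrinsics': array([[ 0.4649,  0.5718, -0.6759,  1.4319],
       [ 0.8853, -0.2897,  0.3639, -0.4477],
       [ 0.0123, -0.7676, -0.6409,  0.8438],
       [ 0.    ,  0.    ,  0.    ,  1.    ]])}
pan 0.73 [371. 154. 397. 172.]
pan 0.57 [183. 270. 214. 302.]
fine_sieve 0.71 [409. 188. 429. 209.]
fine_sieve 0.54 [237. 192. 260. 225.]
medium_sieve 0.97 [348. 217. 379. 247.]
medium_sieve 0.9 [297. 236. 324. 262.]
medium_sieve 0.84 [375. 249. 406. 277.]
medium_sieve 0.56 [331. 252. 361. 284.]
coarse_sieve 0.85 [372. 153. 397. 173.]
lid 0.71 [141. 226. 169. 244.]
spare_sieve 0.81 [302. 188. 328. 207.]
doming_block 0.97 [248. 238. 282. 278.]
doming_block 0.58 [350. 216. 379. 244.]
top {'intrinsics': array([[508.4478,   0.    , 317.7988],
       [  0.    , 508.4478, 241.4792],
       [  0.    ,   0.    ,   1.    ]]), 'extrinsics': array([[ 0.0095, -0.9898,  0.1418,  0.4393],
       [-0.9999, -0.0085,  0.0083, -0.0048],
       [-0.007 , -0.1419, -0.9899, 
[... 319 characters left out ...]
48.]
coarse_sieve 0.42 [355. 291. 389. 324.]
lid 0.63 [467. 311. 501. 346.]
spare_sieve 0.71 [256. 286. 293. 318.]
doming_block 0.61 [370. 197. 406. 238.]
flux_jar 0.69 [353. 291. 390. 325.]
flux_jar 0.62 [257. 286. 291. 318.]
{'time': 0.9, 'q': array([ 1.2911,  0.2639,  1.604 ,  0.    ,  1.2737, -0.0369]), 'joint_vel': array([0.0011, 0.0021, 0.0017, 0.0003, 0.0023, 0.0003]), 'joint_torque': array([  0.0008, -51.5046, -36.7736,   0.    ,   0.0006,   0.    ]), 'tool_pos': array([0.1623, 0.6552, 0.2313]), 'tcp_rot': array([-0.3804, -3.1185, -0.    ]), 'wrist_force': array([ 0.287 ,  0.2813, -1.1289]), 'torque': array([ 0.0053,  0.0065, -0.0411]), 'grip_force': 0.0, 'width': 1.0017691232942736}
```

View pics/top0.png

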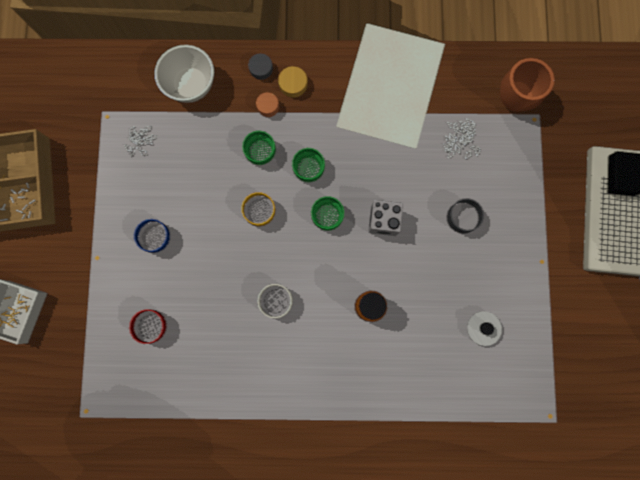

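View pics/scene0.png

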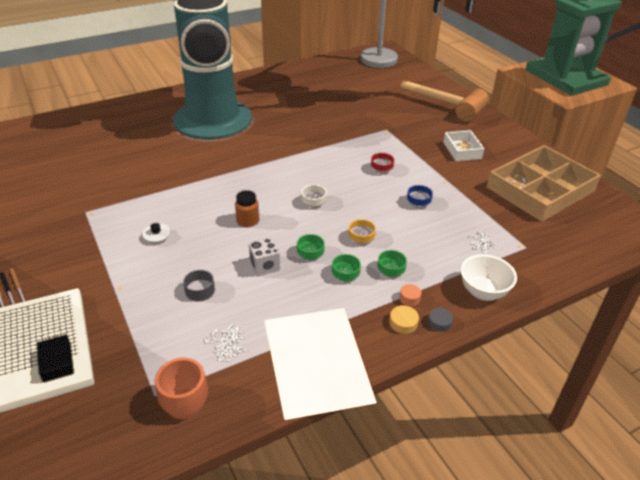

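Top view: blue (152,236), yellow (258,209), red (148,326), white (275,301), green decoys (260,148), (309,165) and (328,213), block (386,217), pan (465,216), lid knob (487,328). Scene view: blue (420,196), yellow (362,231), red (382,162), pan (199,285), lid knob (156,228). Next I triangulate from the two views.

```bash
cat > col.py <<'E'
from h import *
def mask(im,t):
    h=cv2.cvtColor(im,cv2.COLOR_RGB2HSV).astype(int);H,S,V=h[...,0],h[...,1],h[...,2]
    if t=="blue":m=(abs(H-114)<14)&(S>110)&(V>40)
    if t=="yellow":m=(abs(H-22)<7)&(S>110)&(V>110)
    if t=="red":m=((H<6)|(H>172))&(S>120)&(V>60)
    if t=="dark":m=(V<85)&(S<80)
    return m.astype(np.uint8)
def blob(im,t,near,r=40):
    m=mask(im,t);y,x=np.nonzero(m);k=np.hypot(x-near[0],y-near[1])<r
    p=np.stack([x[k],y[k]],1).astype(np.float32);return p
E
python3 - <<'E'
from col import *
np.set_printoptions(precision=4,suppress=True)
a=cv2.imread('pics/top0.png')[:,:,::-1];b=cv2.imread('pics/scene0.png')[:,:,::-1]
for n,t,u,v in[("fine","blue",(152,236),(420,196)),("med","yellow",(258,209),(362,231)),("coarse","red",(148,326),(382,162)),("pan","dark",(465,216),(199,285)),("knob","dark",(487,328),(156,228))]:
    out=[]
    for c,im,q in(("top",a,u),("scene",b,v)):
        p=blob(im,t,q,12 if n=="knob" else 24)
        hull=cv2.convexHull(p);M=cv2.moments(hull);cen=(M['m10']/M['m00'],M['m01']/M['m00'])
        out.append((c,cen,len(p),cv2.boundingRect(hull)))
    X=tri([ray(c,cen) for c,cen,_,_ in out])
    print(n,X,[(np.round(o[1],1),o[2],o[3]) for o in out],plane("top",out[0][1],.025)[:2],np.hypot(X[0],X[1]))
for n,u in(("spare",(275,301)),("block",(386,217)),("jar",(372,306)),("g1",(260,148)),("g2",(309,165)),("g3",(328,213))):print(n,plane("top",u,.03)[:2])
s=bot.camera_info("wrist");print(s,bot.read_state()["tool_pos"])
E
```

```text
fine [0.5717 0.2897 0.0212] [(array([151.5, 235.3]), 220, (135, 219, 34, 33)), (array([419.3, 195. ]), 214, (408, 186, 24, 19))] [0.5714 0.289 ] 0.6408878686994094
med [0.6209 0.1065 0.0218] [(array([257.9, 208.1]), 175, (242, 192, 33, 33)), (array([361.8, 230.6]), 355, (349, 219, 27, 24))] [0.6206 0.1068] 0.6299774139311983
coarse [0.4161 0.2886 0.0204] [(array([147.1, 326.4]), 238, (130, 310, 36, 34)), (array([381.9, 161.6]), 229, (371, 153, 23, 18))] [0.4165 0.2878] 0.5064526108705949
pan [ 0.6117 -0.2542  0.0146] [(array([465.2, 216. ]), 557, (447, 199, 38, 35)), (array([198.6, 285.4]), 474, (185, 271, 29, 30))] [ 0.6096 -0.2513] 0.662434869803682
knob [ 0.4188 -0.2817  0.024 ] [(array([486.8, 328.3]), 152, (480, 322, 15, 14)), (array([154.9, 228.3]), 69, (151, 224, 9, 10))] [ 0.4189 -0.2814] 0.5047545228067084
spare [0.4608 0.0733]
block [ 0.6058 -0.1142]
jar [ 0.454  -0.0894]
g1 [0.727  0.1053]
g2 [0.6969 0.019 ]
g3 [ 0.6119 -0.0147]
{'intrinsics': array([[340.1433,   0.    , 323.9201],
       [  0.    , 340.1433, 241.0147],
       [  0.    ,   0.    ,   1.    ]]), 'extrinsics': array([[ 0.2402,  0.9266,  0.2892,  0.0868],
       [ 0.9707, -0.2291, -0.0723,  0.674 ],
       [-0.0008,  0.2981, -0.9545,  0.3747],
       [ 0.    ,  0.    ,  0.    ,  1.    ]])} [0.1623 0.6552 0.2313]
```

The rows are not in the units I measure in: shifts go in shares of 62.5 mm. I convert before sending: -0.04 m is -0.64, -0.036 m is -0.576.

```bash
python3 -m jog '[[[0,0,0],-0.122],[[0,0,0],-0.121],[[-0.64,-0.576,0],0],[[-0.64,-0.576,0],0],[[-0.64,-0.576,0],0]]' 1.0 40; python3 -m jog '[[[-0.64,-0.576,0],0],[[-0.64,-0.576,0],0],[[-0.64,-0.576,0],0],[[-0.64,-0.576,0],0],[[-0.64,-0.576,0],0]]';python3 -m jog '[[[-0.64,-0.576,0],0],[[-0.64,-0.576,0],0],[[0,0,0],0],[[0,0,0],0]]'
cat > w.py <<'E'
import sys
from col import *
np.set_printoptions(precision=4,suppress=True)
s=bot.read_state();c=bot.camera_info("wrist");im=save("wrist",sys.argv[1]+'.png')
np.savez('pics/'+sys.argv[1],**c)
print(s["tool_pos"],s["tcp_rot"],s["wrist_force"],s["time"])
E
python3 w.py w1;python3 -m jog '[[[0,0,0.8],0],[[0,0,0.8],0],[[0,0,0],0],[[0,0,0],0]]'; python3 w.py w2
python3 -c "
import cv2,numpy as np
cv2.imwrite('pics/w12.png',np.hstack([cv2.resize(cv2.imread('pics/w%d.png'%i),(400,300)) for i in(1,2)]))"
```

```text
time: 1.52
tool_pos: [0.2832, 0.5463, 0.2314]
tcp_rot: [-0.002, 3.141, 0.0]
wrist_force: [0.5, 0.4, 0.1]
width: 1.001
grip_force: 0.0
time: 2.15
tool_pos: [0.4836, 0.366, 0.2316]
tcp_rot: [-0.0, 3.141, 0.001]
wrist_force: [-0.4, -0.2, -0.1]
width: 0.999
grip_force: 0.0
time: 2.65
tool_pos: [0.5621, 0.2953, 0.2311]
tcp_rot: [-0.001, -3.141, -0.0]
wrist_force: [-0.1, 0.9, 0.1]
width: 0.999
grip_force: 0.0
[0.5621 0.2953 0.2311] [-0.0011 -3.1408 -0.0005] [-0.1049  0.8697  0.1196] 2.65
time: 3.2
tool_pos: [0.5626, 0.2966, 0.133]
tcp_rot: [-0.003, 3.14, 0.001]
wrist_force: [0.2, 0.6, -0.4]
width: 0.997
grip_force: 0.0
[0.5626 0.2966 0.133 ] [-0.0025  3.14    0.0014] [ 0.2256  0.5631 -0.3546] 3.2
```

View pics/w12.png

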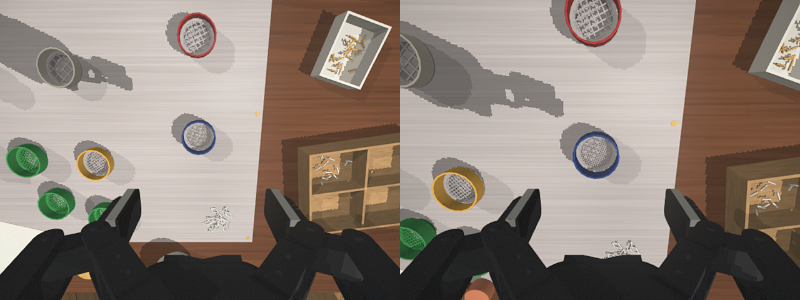

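The wrist views (half scale) show blue at (198,137), then (596,155), right of red and yellow, with nothing near it. Now I fit the frame's rim model in both wrist views.

```bash
cat > fit.py <<'E'
import sys
from col import *
from scipy.optimize import least_squares
np.set_printoptions(precision=4,suppress=True)
th=np.linspace(0,2*np.pi,72)
def proj(P,c):
    T=np.linalg.inv(c["extrinsics"]);q=(T[:3,:3]@P.T).T+T[:3,3];q=q@np.array(c["intrinsics"]).T;return q[:,:2]/q[:,2:]
def hullfeat(p):
    h=cv2.convexHull(p.astype(np.float32));M=cv2.moments(h);return np.array([M['m10']/M['m00'],M['m01']/M['m00'],np.sqrt(M['m00'])])
def model(X,c,rings):
    return hullfeat(np.vstack([np.c_[X[0]+r*np.cos(th),X[1]+r*np.sin(th),0*th+X[2]+z] for r,z in rings])  if 0 else proj(np.vstack([np.c_[X[0]+r*np.cos(th),X[1]+r*np.sin(th),0*th+X[2]+z] for r,z in rings]),c))
SIEVE=[(.029,.01),(.029,.03)];PAN=[(.029,0),(.029,.03)];KNOB=[(.011,.014),(.011,.032)]
def fit(t,names,x0,rings=SIEVE,rad=None,fixz=None):
    F=[];C=[]
    for n in names:
        im=cv2.imread(f'pics/{n}.png')[:,:,::-1];c=dict(np.load(f'pics/{n}.npz'))
        f=model(x0,c,rings);p=blob(im,t,f[:2],(rad or .85)*f[2])
        g=hullfeat(p+0.0);F.append(g);C.append(c);print(n,'pred',f,'obs',g,len(p))
    if fixz is None:
        r=least_squares(lambda X:np.concatenate([(model(X,c,rings)-g)[:2] for c,g in zip(C,F)]),x0,diff_step=1e-3)
        print('xyz',r.x,'resid',r.fun)
    X=np.array(x0,float);zz=fixz or 0.
    for c,g in zip(C,F):
        r=least_squares(lambda v:(model([v[0],v[1],zz],c,rings)-g)[:2],x0[:2],diff_step=1e-3);print('  single z=%.3f'%zz,r.x)
    return r.x
E
python3 - <<'E'
from fit import *
fit("blue",["w1","w2"],[.5717,.2897,0.])
fit("yellow",["w1","w2"],[.6209,.1065,0.])
fit("red",["w1"],[.4161,.2886,0.],fixz=1e-9)
print(bot.read_state()["tool_pos"])
E
```

```text
w1 pred [318.4124 220.6017  49.9244] obs [317.3943 220.2279  47.3128] 333
w2 pred [314.5821 249.3271  67.6532] obs [313.048  249.0657  64.5097] 721
xyz [0.5707 0.2886 0.0022] resid [-0.0578 -0.0076  0.0426  0.0057]
  single z=0.000 [0.5713 0.2886]
  single z=0.000 [0.5715 0.2885]
w1 pred [153.5729 263.2778  50.6632] obs [151.7082 261.9233  49.0102] 1193
w2 pred [ 95.0742 303.9689  68.9027] obs [ 92.4169 302.4146  67.0559] 2578
xyz [0.6191 0.105  0.0006] resid [ 0.0302  0.0432 -0.0226 -0.0324]
  single z=0.000 [0.6193 0.1047]
  single z=0.000 [0.6195 0.1046]
w1 pred [316.278   56.1878  60.7854] obs [314.4479  55.6715  58.9915] 755
  single z=0.000 [0.4157 0.2869]
[0.5636 0.2968 0.1342]
```

In the tool's units: 0.04 m is 0.64, 0.035 m is 0.56.

```bash
python3 -m jog '[[[-0.1472,-0.1072,0.64],0],[[0,0,0.64],0],[[0,0,0.56],0],[[0,0,0],0],[[0,0,0],0]]'; python3 -m jog '[[[0,0,0],0],[[0,0,0],0]]'
```

```text
time: 3.88
tool_pos: [0.5738, 0.2897, 0.0193]
tcp_rot: [-0.001, 3.137, 0.003]
wrist_force: [0.8, -0.3, 0.6]
width: 0.998
grip_force: 0.0
time: 4.12
tool_pos: [0.5729, 0.2892, 0.0183]
tcp_rot: [-0.0, 3.139, 0.002]
wrist_force: [0.8, -0.0, -0.3]
width: 0.999
grip_force: 0.0
```

In the tool's units: 0.013 m is 0.208, 0.001 m is 0.016.

```bash
python3 -m jog '[[[0.016,0,0.208],0],[[0,0,0],0],[[0,0,0],0]]'; python3 -m jog '[[[0,0,0],0],[[0,0,0],0],[[0,0,0],0],[[0,0,0],0],[[0,0,0],0]]' 0.5 40;python3 -m jog '[[[0,0,0],0],[[0,0,0],0]]'
```

```text
time: 4.5
tool_pos: [0.57, 0.2883, 0.0026]
tcp_rot: [0.0, -3.14, 0.001]
wrist_force: [-0.3, -0.6, 0.7]
width: 1.001
grip_force: 0.0
time: 5.12
tool_pos: [0.5711, 0.2888, 0.0038]
tcp_rot: [-0.0, 3.14, 0.001]
wrist_force: [1.0, -0.6, 3.6]
width: 0.657
grip_force: 42.8
time: 5.38
tool_pos: [0.5711, 0.2888, 0.0038]
tcp_rot: [-0.0, 3.141, 0.001]
wrist_force: [0.4, 0.7, 4.6]
width: 0.661
grip_force: 42.9
```

In the tool's units: -0.05 m is -0.8, -0.03 m is -0.48.

```bash
python3 -m jog '[[[0,0,-0.48],0],[[0,0,-0.8],0],[[0,0,-0.8],0],[[0,0,-0.48],0]]'; python3 -m jog '[[[-0.144,-0.864,0],0],[[-0.144,-0.864,0],0],[[-0.144,-0.864,0],0],[[-0.144,-0.864,0],0],[[-0.144,-0.864,0],0]]';python3 -m jog '[[[-0.144,-0.864,0],0],[[-0.144,-0.864,0],0],[[-0.144,-0.864,0],0],[[-0.144,-0.864,0],0],[[0,0,0],0]]';python3 -m jog '[[[0,0,0],0],[[0,0,0],0]]';python3 w.py p1;python3 -m jog '[[[-0.144,-0.88,0],0],[[0,0,0],0],[[0,0,0],0]]';python3 w.py p2
python3 - <<'E'
from fit import *
fit("dark",["p1","p2"],[.611,-.2530,0.],PAN,rad=.6)
cv2.imwrite('pics/p12.png',np.hstack([cv2.resize(cv2.imread('pics/p%d.png'%i),(400,300)) for i in(1,2)]))
E
```

```text
time: 5.88
tool_pos: [0.5709, 0.2888, 0.1654]
tcp_rot: [-0.0, 3.14, 0.001]
wrist_force: [0.7, 0.4, -0.7]
width: 0.662
grip_force: 42.9
time: 6.5
tool_pos: [0.6146, 0.0169, 0.162]
tcp_rot: [0.0, -3.139, -0.0]
wrist_force: [0.8, -0.3, -1.2]
width: 0.659
grip_force: 42.9
time: 7.12
tool_pos: [0.6509, -0.2012, 0.1618]
tcp_rot: [-0.007, -3.14, 0.0]
wrist_force: [-0.4, 0.8, -0.3]
width: 0.664
grip_force: 42.9
time: 7.38
tool_pos: [0.6511, -0.1958, 0.1626]
tcp_rot: [0.002, -3.14, -0.001]
wrist_force: [0.5, 0.8, -0.0]
width: 0.657
grip_force: 42.9
[ 0.6511 -0.1958  0.1626] [ 0.0024 -3.1403 -0.0014] [ 0.4923  0.8357 -0.0393] 7.375
time: 7.8
tool_pos: [0.6606, -0.2513, 0.1632]
tcp_rot: [0.001, -3.141, -0.001]
wrist_force: [-0.1, 0.5, -0.9]
width: 0.657
grip_force: 43.0
[ 0.6606 -0.2513  0.1632] [ 0.001  -3.1412 -0.0012] [-0.0942  0.4601 -0.8673] 7.8
p1 pred [254.2379 181.5004  65.7666] obs [252.7275 180.154   62.9007] 1081
p2 pred [321.3766 170.5673  64.6673] obs [319.8711 174.1727  53.8841] 390
xyz [ 0.6122 -0.2545 -0.0025] resid [ 0.3736  2.4221 -0.3812 -2.361 ]
  single z=0.000 [ 0.6099 -0.2542]
  single z=0.000 [ 0.6139 -0.2542]
```

View pics/p12.png

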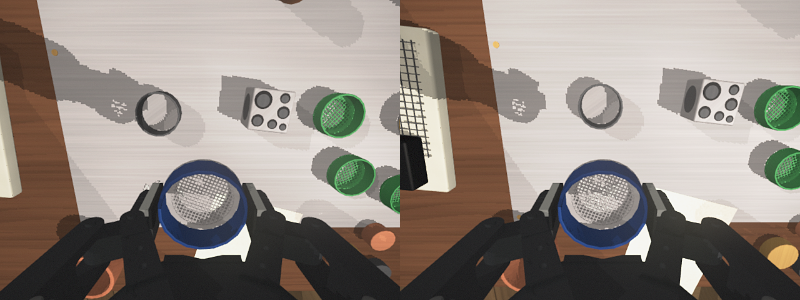

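The half-scale views show the pan at (158,113), then (600,106), the block to its right, and the blue sieve held level between the pads at about (203,204). The pan mask is weak in the second view, so I refine it and check the held sieve's offset.

Run:
```python
from fit import *
im2=cv2.imread('pics/p2.png')
tiles=[]
for n,c in(("p1",(254,181)),("p2",(321,172))):
    im=cv2.imread(f'pics/{n}.png');x,y=c
    tiles.append(cv2.resize(im[y-50:y+50,x-50:x+50],(400,400),interpolation=cv2.INTER_NEAREST))
cv2.imwrite('pics/c12.png',np.hstack(tiles))
for r in bot.regions_of("wrist","pan")[:2]:
    m=r["pixels"];y,x=np.nonzero(m);print(r["conf"],r["box"],hullfeat(np.stack([x,y],1)))
for n,t in(("p1",(.651,-.196)),("p2",(.660,-.251))):
    fit("blue",[n],[t[0],t[1],.1585],fixz=.1585)
```

```text
0.67 [283.0, 134.2, 355.3, 210.3] [319.8432 170.6396  63.6318]
p1 pred [322.4455 327.5266 128.6073] obs [322.0417 331.303  123.0853] 5060
  single z=0.159 [ 0.6528 -0.1962]
p2 pred [323.7278 325.8927 128.2162] obs [322.3854 330.2255 124.2377] 5397
  single z=0.159 [ 0.6621 -0.2516]
```

View pics/c12.png

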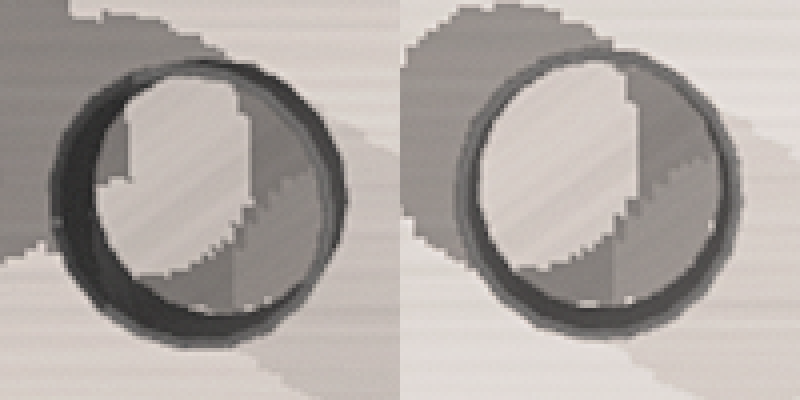

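In the tool's units: 0.05 m is 0.8, 0.03 m is 0.48.

```bash
python3 -m jog '[[[0.8,-0.032,0],0],[[0,0,0.64],0],[[0,0,0.64],0],[[0,0,0.48],0],[[0,0,0],0]]';python3 -m jog '[[[0,0,0],0],[[0,0,0],0]]';python3 w.py s1;python3 -m jog '[[[0,0,0],0]]'
```

```text
time: 8.52
tool_pos: [0.6079, -0.252, 0.0501]
tcp_rot: [0.002, -3.135, -0.005]
wrist_force: [0.3, 1.4, -0.3]
width: 0.66
grip_force: 43.0
time: 8.78
tool_pos: [0.6124, -0.2548, 0.0557]
tcp_rot: [-0.001, 3.138, -0.003]
wrist_force: [0.7, -0.3, 0.7]
width: 0.658
grip_force: 43.0
[ 0.6124 -0.2548  0.0557] [-0.001   3.1381 -0.0025] [ 0.7267 -0.2627  0.6601] 8.775
time: 8.95
tool_pos: [0.6115, -0.2548, 0.0547]
tcp_rot: [-0.0, 3.14, -0.002]
wrist_force: [-0.1, -0.2, -1.1]
width: 0.659
grip_force: 43.0
```

View pics/s1.png

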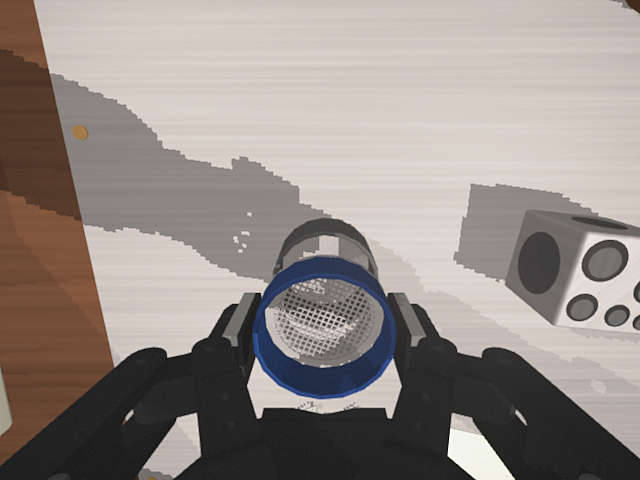

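The blue sieve (325,328) sits over the pan (far rim at 326,220), aligned sideways. I lower it now.

In the tool's units: 0.01 m is 0.16, 0.008 m is 0.128.

```bash
python3 -m jog '[[[0,0.008,0.16],0],[[0,0,0.128],0],[[0,0,0],0],[[0,0,0],0],[[0,0,0],0]]';python3 -m jog '[[[0,0,0.08],0],[[0,0,0.048],0],[[0,0,0],0],[[0,0,0],0]]';python3 -m jog '[[[0,0,0.032],0],[[0,0,0],0],[[0,0,0],0]]'
```

```text
time: 9.57
tool_pos: [0.6109, -0.254, 0.0355]
tcp_rot: [-0.0, 3.141, -0.0]
wrist_force: [-0.5, -0.0, -0.6]
width: 0.658
grip_force: 43.0
time: 10.07
tool_pos: [0.6107, -0.2539, 0.0272]
tcp_rot: [0.0, -3.142, -0.0]
wrist_force: [0.4, -0.4, -1.7]
width: 0.66
grip_force: 43.0
time: 10.45
tool_pos: [0.6107, -0.254, 0.0253]
tcp_rot: [-0.0, 3.142, -0.0]
wrist_force: [-0.2, -0.5, -0.5]
width: 0.659
grip_force: 43.1
```

In the tool's units: 0.001 m is 0.016.

```bash
python3 -m jog '[[[0,0,0.016],0],[[0,0,0],0],[[0,0,0],0]]';python3 -m jog '[[[0,0,0.016],0],[[0,0,0],0],[[0,0,0],0]]'
```

```text
time: 10.82
tool_pos: [0.6108, -0.254, 0.0243]
tcp_rot: [-0.0, 3.141, -0.0]
wrist_force: [0.3, -1.0, -0.5]
width: 0.663
grip_force: 43.2
time: 11.2
tool_pos: [0.6108, -0.254, 0.0238]
tcp_rot: [-0.0, 3.141, -0.0]
wrist_force: [-1.0, -1.4, 4.2]
width: 0.659
grip_force: 43.5
```

Contact came at the expected height. I release, rise and check.

```bash
python3 -m jog '[[[0,0,0],0],[[0,0,0],0],[[0,0,0],0],[[0,0,0],0]]' 1.0;python3 -m jog '[[[0,0,-0.48],0],[[0,0,-0.8],0],[[0,0,-0.8],0],[[0,0,-0.24],0],[[0,0,0],0]]';python3 -m jog '[[[0,0,0],0],[[0,0,0],0]]';python3 w.py a1
python3 - <<'E'
from fit import *
fit("blue",["a1"],[.611,-.254,0.02],fixz=.02)
E
python3 -m jog '[[[0,0.816,0],0],[[0,0.816,0],0],[[0,0.816,0],0],[[0,0.816,0],0],[[0,0.816,0],0]]';python3 -m jog '[[[-0.064,0.816,0],0],[[-0.064,0.848,0],0],[[0,0,0],0],[[0,0,0],0],[[0,0,0],0]]';python3 w.py y1
python3 - <<'E'
from fit import *
fit("yellow",["y1"],[.6192,.1047,0.0],fixz=1e-9)
E
```

```text
time: 11.7
tool_pos: [0.6106, -0.2538, 0.0231]
tcp_rot: [0.0, -3.141, -0.0]
wrist_force: [-0.7, 0.4, -0.2]
width: 1.0
grip_force: 0.0
time: 12.32
tool_pos: [0.6115, -0.2543, 0.1697]
tcp_rot: [-0.0, 3.139, -0.002]
wrist_force: [0.1, -0.5, -0.5]
width: 0.997
grip_force: 0.0
time: 12.58
tool_pos: [0.6092, -0.2533, 0.1655]
tcp_rot: [0.0, -3.137, -0.003]
wrist_force: [-0.4, 0.3, 0.0]
width: 0.999
grip_force: 0.0
[ 0.6092 -0.2533  0.1655] [ 0.0002 -3.1375 -0.0029] [-0.4018  0.2925  0.0447] 12.575
a1 pred [322.3643 236.9088  65.1092] obs [322.5811 237.3365  62.2013] 603
  single z=0.020 [ 0.6114 -0.2538]
time: 13.25
tool_pos: [0.6099, 0.0027, 0.1671]
tcp_rot: [0.0, -3.14, -0.0]
wrist_force: [1.2, 0.3, 0.1]
width: 1.004
grip_force: 0.0
time: 13.88
tool_pos: [0.6183, 0.1038, 0.1677]
tcp_rot: [-0.002, -3.141, 0.001]
wrist_force: [-0.1, 0.4, 0.2]
width: 0.999
grip_force: 0.0
[0.6183 0.1038 0.1677] [-0.0018 -3.1406  0.0008] [-0.1284  0.389   0.2183] 13.875
y1 pred [324.7197 228.2892  60.5095] obs [325.7296 228.1119  58.8982] 971
  single z=0.000 [0.619  0.1056]
```

View pics/a1.png

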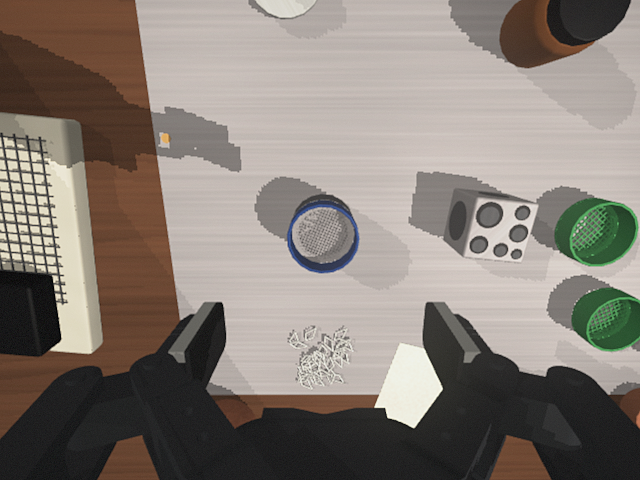

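The blue sieve is seated level in the pan at (322,237), and its neighbours are undisturbed. Yellow is next.

```bash
python3 -m jog '[[[-0.008,0.008,0.8],0],[[0,0,0.8],0],[[0,0,0.72],0],[[0,0,0],0],[[0,0,0],0]]';python3 -m jog '[[[0,0,0],0],[[0,0,0],0],[[0,0,0.16],0],[[0,0,0],0],[[0,0,0],0]]'; python3 -m jog '[[[0,0,0],0],[[0,0,0],0]]'
```

```text
time: 14.55
tool_pos: [0.6204, 0.105, 0.0248]
tcp_rot: [0.001, 3.14, 0.0]
wrist_force: [0.3, -0.2, -0.2]
width: 0.998
grip_force: 0.0
time: 15.18
tool_pos: [0.6187, 0.1056, 0.0129]
tcp_rot: [0.0, -3.141, 0.0]
wrist_force: [0.1, -0.0, -0.1]
width: 0.999
grip_force: 0.0
time: 15.42
tool_pos: [0.6192, 0.1056, 0.0134]
tcp_rot: [-0.0, 3.141, 0.0]
wrist_force: [-0.4, 0.3, -0.0]
width: 1.0
grip_force: 0.0
```

```bash
python3 -m jog '[[[0,0,0.144],0],[[0,0,0],0],[[0,0,0],0]]'; python3 -m jog '[[[0,0,0],0],[[0,0,0],0],[[0,0,0],0],[[0,0,0],0],[[0,0,0],0]]' 0.5 40;python3 -m jog '[[[0,0,-0.48],0],[[0,0,-0.8],0],[[0,0,-0.8],0],[[0,0,-0.48],0]]'; python3 -m jog '[[[0.024,-0.824,0],0],[[0.024,-0.824,0],0],[[0.024,-0.824,0],0],[[0.024,-0.824,0],0],[[0.024,-0.824,0],0]]';python3 -m jog '[[[0.016,-0.824,0],0],[[0,-0.808,0],0],[[0,0,0],0],[[0,0,0],0],[[0,0,0],0]]';python3 -m jog '[[[0,0,0],0],[[0,0,0],0]]'
```

```text
time: 15.8
tool_pos: [0.6188, 0.1055, 0.0039]
tcp_rot: [0.0, -3.141, 0.0]
wrist_force: [-0.2, -0.1, -0.3]
width: 1.002
grip_force: 0.0
time: 16.42
tool_pos: [0.6197, 0.1056, 0.0049]
tcp_rot: [-0.0, 3.14, 0.0]
wrist_force: [1.1, -0.3, 4.4]
width: 0.657
grip_force: 42.8
time: 16.92
tool_pos: [0.6198, 0.1057, 0.1668]
tcp_rot: [-0.0, 3.139, 0.001]
wrist_force: [1.2, 0.7, -1.3]
width: 0.661
grip_force: 42.9
time: 17.55
tool_pos: [0.6107, -0.1533, 0.1634]
tcp_rot: [0.001, -3.14, -0.001]
wrist_force: [0.8, -0.2, -0.4]
width: 0.662
grip_force: 42.9
time: 18.18
tool_pos: [0.6104, -0.2524, 0.1638]
tcp_rot: [0.002, -3.141, -0.001]
wrist_force: [0.5, 0.6, -0.7]
width: 0.659
grip_force: 43.0
time: 18.42
tool_pos: [0.6108, -0.253, 0.1644]
tcp_rot: [-0.002, 3.142, 0.0]
wrist_force: [0.8, 0.5, -0.9]
width: 0.661
grip_force: 43.0
```

```bash
python3 -m jog '[[[0,-0.016,0.72],0],[[0,0,0.72],0],[[0,0,0],0],[[0,0,0],0],[[0,0,0],0]]';python3 -m jog '[[[0,0,0],0],[[0,0,0],0]]';python3 w.py s2
python3 - <<'E'
from fit import *
fit("blue",["a1","s2"],[.611,-.254,0.02],fixz=.02)
fit("yellow",["s2"],[.611,-.254,0.07],fixz=.07)
E
```

```text
time: 19.05
tool_pos: [0.6127, -0.2558, 0.0773]
tcp_rot: [-0.001, 3.137, -0.003]
wrist_force: [1.3, 0.4, -1.3]
width: 0.654
grip_force: 43.0
time: 19.3
tool_pos: [0.6113, -0.2552, 0.0755]
tcp_rot: [-0.0, 3.14, -0.001]
wrist_force: [-0.8, 0.1, -0.9]
width: 0.656
grip_force: 43.0
[ 0.6113 -0.2552  0.0755] [-0.0003  3.1399 -0.0013] [-0.8179  0.0832 -0.8527] 19.3
a1 pred [322.3643 236.9088  65.1092] obs [322.5811 237.3365  62.2013] 603
s2 pred [325.5333 277.9555  95.0818] obs [325.5776 277.7549  89.8332] 1097
  single z=0.020 [ 0.6114 -0.2538]
  single z=0.020 [ 0.6109 -0.254 ]
s2 pred [325.8962 325.3458 127.3681] obs [323.8995 326.942  125.6702] 7547
  single z=0.070 [ 0.6118 -0.2548]
```

View pics/s2.png

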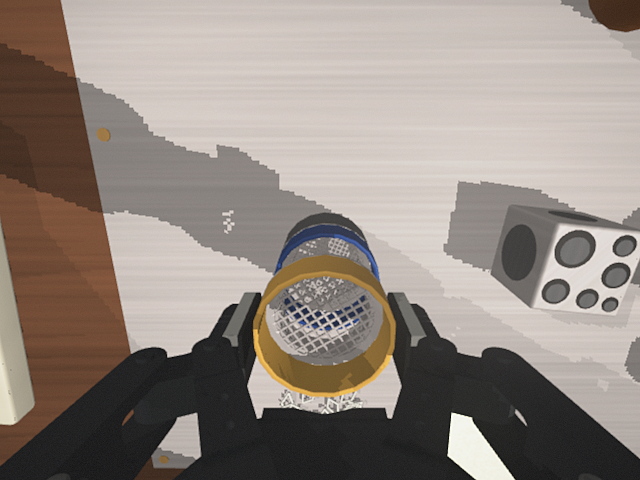

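Yellow (325,327) is held level over the seated blue. I lower it with a 1 mm sideways correction.

```bash
python3 -m jog '[[[0,0.0144,0.16],0],[[0,0,0.16],0],[[0,0,0],0],[[0,0,0],0],[[0,0,0],0]]';python3 -m jog '[[[0,0,0.08],0],[[0,0,0.048],0],[[0,0,0],0],[[0,0,0],0]]';python3 -m jog '[[[0,0,0.016],0],[[0,0,0],0],[[0,0,0],0]]';python3 -m jog '[[[0,0,0.016],0],[[0,0,0],0],[[0,0,0],0]]'
```

```text
time: 19.98
tool_pos: [0.611, -0.2542, 0.0545]
tcp_rot: [-0.0, 3.141, -0.0]
wrist_force: [-0.2, 0.0, 0.0]
width: 0.658
grip_force: 43.0
time: 20.48
tool_pos: [0.6106, -0.254, 0.0462]
tcp_rot: [0.0, -3.141, -0.0]
wrist_force: [0.2, -0.1, -0.5]
width: 0.661
grip_force: 43.0
time: 20.85
tool_pos: [0.6109, -0.2541, 0.0456]
tcp_rot: [-0.0, 3.141, -0.0]
wrist_force: [-1.1, 0.3, 0.5]
width: 0.656
grip_force: 44.2
time: 21.22
tool_pos: [0.611, -0.2541, 0.0448]
tcp_rot: [-0.0, 3.141, -0.0]
wrist_force: [-1.3, 0.5, 5.2]
width: 0.657
grip_force: 44.2
```

In the tool's units: -0.05 m is -0.8, -0.03 m is -0.48.

```bash
python3 -m jog '[[[0,0,0],0],[[0,0,0],0],[[0,0,0],0],[[0,0,0],0]]' 1.0;python3 -m jog '[[[0,0,-0.48],0],[[0,0,-0.8],0],[[0,0,-0.8],0],[[0,0,0],0],[[0,0,0],0]]';python3 -m jog '[[[0,0,0],0],[[0,0,0],0]]';python3 w.py a2
python3 - <<'E'
from fit import *
fit("yellow",["a2"],[.611,-.254,0.04],fixz=.04)
E
python3 -m jog '[[[0.312,0.864,0],0],[[0.312,0.864,0],0],[[0.312,0.864,0],0],[[0.312,0.864,0],0],[[0.312,0.864,0],0]]';python3 -m jog '[[[0.312,0.864,0],0],[[0.312,0.864,0],0],[[0.312,0.864,0],0],[[0.312,0.864,0],0],[[0.312,0.864,0],0]]';python3 -m jog '[[[0,0,0],0],[[0,0,0],0],[[0,0,0],0]]';python3 w.py r1
python3 -m jog '[[[0,0,0.48],0],[[0,0,0.48],0],[[0,0,0],0],[[0,0,0],0],[[0,0,0],0]]';python3 -m jog '[[[0,0,0],0]]';python3 w.py r2
python3 - <<'E'
from fit import *
fit("red",["r1","r2"],[.4157,.2869,0.0])
E
```

```text
time: 21.72
tool_pos: [0.6105, -0.2539, 0.044]
tcp_rot: [0.0, -3.141, -0.0]
wrist_force: [-0.4, -0.5, -0.1]
width: 1.001
grip_force: 0.0
time: 22.35
tool_pos: [0.6104, -0.2539, 0.1741]
tcp_rot: [0.0, -3.142, -0.0]
wrist_force: [-0.3, 0.4, 0.3]
width: 1.0
grip_force: 0.0
time: 22.6
tool_pos: [0.6096, -0.2535, 0.1722]
tcp_rot: [0.0, -3.138, -0.002]
wrist_force: [-0.2, -0.8, -0.2]
width: 0.999
grip_force: 0.0
[ 0.6096 -0.2535  0.1722] [ 0.0004 -3.1385 -0.0022] [-0.19   -0.7879 -0.1802] 22.6
a2 pred [322.7162 241.1461  68.3107] obs [322.9549 240.7894  66.6296] 1437
  single z=0.040 [ 0.6107 -0.2538]
time: 23.28
tool_pos: [0.5121, 0.0175, 0.1738]
tcp_rot: [-0.0, -3.141, -0.0]
wrist_force: [0.3, -0.3, 0.4]
width: 0.998
grip_force: 0.0
time: 23.9
tool_pos: [0.4145, 0.2875, 0.174]
tcp_rot: [0.0, -3.142, 0.0]
wrist_force: [0.8, 0.6, 0.5]
width: 0.995
grip_force: 0.0
time: 24.28
tool_pos: [0.4159, 0.2848, 0.1739]
tcp_rot: [-0.002, -3.141, 0.001]
wrist_force: [-0.9, -0.9, -0.3]
width: 1.003
grip_force: 0.0
[0.4159 0.2848 0.1739] [-0.0022 -3.1411  0.001 ] [-0.922  -0.9192 -0.3261] 24.275
time: 24.95
tool_pos: [0.4169, 0.2864, 0.116]
tcp_rot: [0.001, 3.139, 0.002]
wrist_force: [-0.4, -0.4, 0.1]
width: 0.999
grip_force: 0.0
time: 25.08
tool_pos: [0.4164, 0.2864, 0.1156]
tcp_rot: [-0.0, 3.14, 0.002]
wrist_force: [-0.9, 1.0, -0.1]
width: 0.996
grip_force: 0.0
[0.4164 0.2864 0.1156] [-0.0001  3.1397  0.0019] [-0.9467  0.9891 -0.0548] 25.075
r1 pred [326.159  225.2535  59.3775] obs [326.2664 225.8451  57.45  ] 817
r2 pred [324.0405 244.4483  72.9259] obs [324.2056 245.2483  70.9013] 1519
xyz [0.416 0.287 0.001] resid [ 0.019   0.0015 -0.0155 -0.0012]
  single z=0.000 [0.4163 0.287 ]
  single z=0.000 [0.4163 0.287 ]
```

View pics/a2.png

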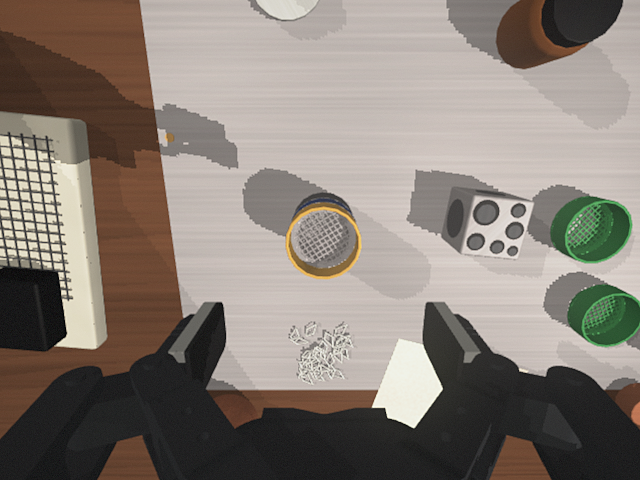

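Yellow is seated level at (323,241). I take red at (0.4163, 0.287).

In the tool's units: 0.05 m is 0.8, 0.0005 m is 0.008.

```bash
python3 -m jog '[[[0,0.008,0.8],0],[[0,0,0.8],0],[[0,0,0],0],[[0,0,0],0],[[0,0,0],0]]'; python3 -m jog '[[[0,0,0],0],[[0,0,0],0]]';python3 -m jog '[[[0,0,0.168],0],[[0,0,0],0],[[0,0,0],0]]'
```

```text
time: 25.75
tool_pos: [0.4177, 0.2878, 0.0169]
tcp_rot: [-0.0, 3.137, 0.004]
wrist_force: [0.1, 0.5, -0.2]
width: 1.001
grip_force: 0.0
time: 26.0
tool_pos: [0.4163, 0.2869, 0.0154]
tcp_rot: [-0.0, 3.14, 0.002]
wrist_force: [-0.3, 0.2, -0.7]
width: 0.997
grip_force: 0.0
time: 26.38
tool_pos: [0.4152, 0.2862, 0.0033]
tcp_rot: [0.0, -3.141, 0.001]
wrist_force: [0.4, 0.2, 0.3]
width: 1.002
grip_force: 0.0
```

In the tool's units: -0.054 m is -0.864, -0.0535 m is -0.856.

```bash
python3 -m jog '[[[0,0,0],0],[[0,0,0],0],[[0,0,0],0],[[0,0,0],0],[[0,0,0],0]]' 0.5 40;python3 -m jog '[[[0,0,-0.48],0],[[0,0,-0.8],0],[[0,0,-0.8],0],[[0,0,-0.64],0]]'; python3 -m jog '[[[-0.312,-0.864,0],0],[[-0.312,-0.864,0],0],[[-0.312,-0.864,0],0],[[-0.312,-0.864,0],0],[[-0.312,-0.864,0],0]]';python3 -m jog '[[[-0.312,-0.864,0],0],[[-0.312,-0.864,0],0],[[-0.312,-0.864,0],0],[[-0.312,-0.864,0],0],[[-0.304,-0.856,0],0]]';python3 -m jog '[[[0,0,0],0],[[0,0,0],0],[[0,0,0],0],[[0,0,0],0],[[0,0,0],0]]'
```

```text
time: 27.0
tool_pos: [0.4159, 0.2867, 0.0043]
tcp_rot: [-0.0, 3.141, 0.001]
wrist_force: [-1.5, -1.0, 6.4]
width: 0.67
grip_force: 42.9
time: 27.5
tool_pos: [0.4158, 0.2866, 0.1756]
tcp_rot: [-0.0, 3.14, 0.001]
wrist_force: [-0.2, 0.4, -1.1]
width: 0.668
grip_force: 43.1
time: 28.12
tool_pos: [0.5133, 0.0147, 0.1734]
tcp_rot: [-0.0, 3.141, 0.0]
wrist_force: [1.0, -0.5, -0.4]
width: 0.664
grip_force: 43.1
time: 28.75
tool_pos: [0.6103, -0.2548, 0.173]
tcp_rot: [-0.0, -3.141, -0.001]
wrist_force: [0.9, -0.4, -1.2]
width: 0.667
grip_force: 43.1
time: 29.38
tool_pos: [0.6102, -0.2521, 0.1741]
tcp_rot: [-0.002, 3.141, -0.0]
wrist_force: [-1.1, 0.1, -0.9]
width: 0.669
grip_force: 43.1
```

```bash
python3 -m jog '[[[-0.008,-0.016,0.64],0],[[0,0,0.608],0],[[0,0,0],0],[[0,0,0],0],[[0,0,0],0]]';python3 -m jog '[[[0,0,0],0],[[0,0,0],0]]';python3 w.py s3
python3 - <<'E'
from fit import *
fit("yellow",["a2","s3"],[.611,-.254,0.04],fixz=.04)
fit("red",["s3"],[.611,-.254,0.092],fixz=.092)
E
```

```text
time: 30.0
tool_pos: [0.6124, -0.2547, 0.0985]
tcp_rot: [-0.001, 3.138, -0.003]
wrist_force: [0.2, -0.0, -0.2]
width: 0.669
grip_force: 43.2
time: 30.25
tool_pos: [0.6112, -0.2543, 0.0969]
tcp_rot: [-0.0, 3.14, -0.001]
wrist_force: [0.1, -0.4, 0.3]
width: 0.665
grip_force: 43.2
[ 0.6112 -0.2543  0.0969] [-0.0002  3.1401 -0.0011] [ 0.0979 -0.3564  0.3294] 30.25
a2 pred [322.7162 241.1461  68.3107] obs [322.9549 240.7894  66.6296] 1437
s3 pred [323.813  277.2296  94.4367] obs [324.2133 276.379   91.2168] 1946
  single z=0.040 [ 0.6107 -0.2538]
  single z=0.040 [ 0.6105 -0.2538]
s3 pred [323.599  326.4496 127.9403] obs [323.8812 329.4688 125.9802] 7768
  single z=0.092 [ 0.6125 -0.2539]
```

View pics/s3.png

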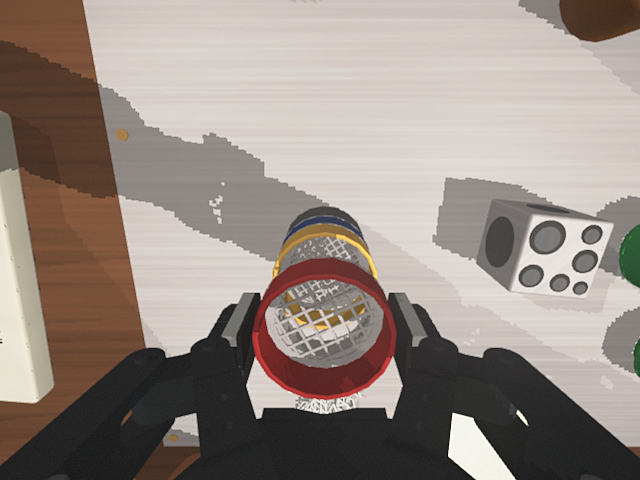

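Red (324,329) is held level over the stack. I lower it.

The rows are not in the units I measure in: shifts go in shares of 62.5 mm. I convert before sending: 0.012 m is 0.192, 0.01 m is 0.16.

```bash
python3 -m jog '[[[0.0112,0.0048,0.192],0],[[0,0,0.16],0],[[0,0,0],0],[[0,0,0],0],[[0,0,0],0]]';python3 -m jog '[[[0,0,0.08],0],[[0,0,0.048],0],[[0,0,0],0],[[0,0,0],0]]';python3 -m jog '[[[0,0,0.016],0],[[0,0,0],0],[[0,0,0],0]]';python3 -m jog '[[[0,0,0.016],0],[[0,0,0],0],[[0,0,0],0]]'
```

```text
time: 30.92
tool_pos: [0.6103, -0.2539, 0.0742]
tcp_rot: [-0.0, 3.141, -0.0]
wrist_force: [-0.3, -0.3, 0.0]
width: 0.664
grip_force: 43.2
time: 31.42
tool_pos: [0.6099, -0.2537, 0.0657]
tcp_rot: [0.0, -3.141, -0.0]
wrist_force: [-0.1, 0.5, 0.2]
width: 0.669
grip_force: 43.1
time: 31.8
tool_pos: [0.6101, -0.2538, 0.0649]
tcp_rot: [-0.0, 3.141, -0.0]
wrist_force: [0.3, -0.1, -0.6]
width: 0.664
grip_force: 43.3
time: 32.17
tool_pos: [0.6102, -0.2538, 0.0643]
tcp_rot: [-0.0, 3.141, -0.0]
wrist_force: [-1.1, -0.2, 3.5]
width: 0.664
grip_force: 43.5
```

In the tool's units: -0.05 m is -0.8, -0.04 m is -0.64.

```bash
python3 -m jog '[[[0,0,0],0],[[0,0,0],0],[[0,0,0],0],[[0,0,0],0]]' 1.0;python3 -m jog '[[[0,0,-0.48],0],[[0,0,-0.8],0],[[0,0,-0.64],0],[[0,0,0],0],[[0,0,0],0]]';python3 -m jog '[[[0,0,0],0],[[0,0,0],0]]';python3 w.py a3
python3 - <<'E'
from fit import *
fit("red",["a3"],[.611,-.254,0.06],fixz=.06)
E
python3 -m jog '[[[0.768,-0.112,0],0],[[0.768,-0.112,0],0],[[0.768,-0.112,0],0],[[0.76,-0.112,0],0],[[0,0,0],0]]';python3 -m jog '[[[0,0,0],0],[[0,0,0],0],[[0,0,0],0]]';python3 w.py l1
python3 -m jog '[[[0,0,0.48],0],[[0,0,0.48],0],[[0,0,0],0],[[0,0,0],0],[[0,0,0],0]]';python3 -m jog '[[[0,0,0],0]]';python3 w.py l2
python3 - <<'E'
from fit import *
fit("dark",["l1","l2"],[.4188,-.2815,0.0],KNOB,rad=.9)
a=cv2.imread('pics/a3.png');b=cv2.imread('pics/l2.png')
cv2.imwrite('pics/al.png',np.hstack([a[80:380,130:530],b[80:380,130:530]]))
E
```

```text
time: 32.67
tool_pos: [0.6099, -0.2536, 0.0635]
tcp_rot: [0.0, -3.141, -0.0]
wrist_force: [0.2, 0.5, 1.4]
width: 1.002
grip_force: 0.0
time: 33.3
tool_pos: [0.6096, -0.2535, 0.1834]
tcp_rot: [0.0, -3.141, -0.0]
wrist_force: [0.3, 0.0, 0.4]
width: 0.996
grip_force: 0.0
time: 33.55
tool_pos: [0.609, -0.2533, 0.1819]
tcp_rot: [0.0, -3.139, -0.002]
wrist_force: [0.1, -0.1, -0.0]
width: 1.005
grip_force: 0.0
[ 0.609  -0.2533  0.1819] [ 0.0003 -3.1388 -0.002 ] [ 0.129  -0.0824 -0.0209] 33.55
a3 pred [322.3763 245.8412  70.9396] obs [323.0515 245.6352  68.9783] 1457
  single z=0.060 [ 0.6108 -0.2535]
time: 34.22
tool_pos: [0.4154, -0.2815, 0.1829]
tcp_rot: [-0.004, -3.139, -0.002]
wrist_force: [-0.1, -0.7, 0.1]
width: 0.999
grip_force: 0.0
time: 34.6
tool_pos: [0.4194, -0.2816, 0.1837]
tcp_rot: [-0.002, 3.142, 0.0]
wrist_force: [0.2, -0.7, -0.1]
width: 0.996
grip_force: 0.0
[ 0.4194 -0.2816  0.1837] [-0.002   3.1416  0.0002] [ 0.2484 -0.7163 -0.0628] 34.6
time: 35.28
tool_pos: [0.4196, -0.2825, 0.1254]
tcp_rot: [-0.001, 3.139, -0.003]
wrist_force: [0.7, -0.4, 0.1]
width: 0.999
grip_force: 0.0
time: 35.4
tool_pos: [0.4192, -0.2823, 0.125]
tcp_rot: [-0.0, 3.14, -0.002]
wrist_force: [0.2, 0.9, -0.8]
width: 1.003
grip_force: 0.0
[ 0.4192 -0.2823  0.125 ] [-0.0004  3.1398 -0.0021] [ 0.2097  0.8918 -0.7502] 35.4
l1 pred [323.7803 222.8571  23.4725] obs [323.9115 222.3275  20.6761] 450
l2 pred [324.7772 242.1045  29.0607] obs [324.8629 241.6538  25.9519] 694
xyz [ 0.4177 -0.2814  0.0022] resid [-0.0384  0.0008  0.0314 -0.0007]
  single z=0.000 [ 0.4183 -0.2814]
  single z=0.000 [ 0.4184 -0.2814]
```

View pics/al.png

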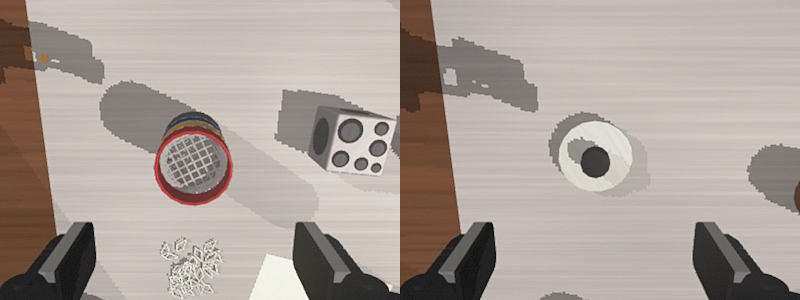

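The red sieve is seated level; the lid lies flat, knob up, at (595,162) in the right crop. I descend on the knob.

```bash
python3 -m jog '[[[0.008,0.0112,0.8],0],[[0,0,0.72],0],[[0,0,0],0],[[0,0,0],0],[[0,0,0],0]]'; python3 -m jog '[[[0,0,0],0],[[0,0,0],0]]';python3 -m jog '[[[0,0,0.192],0],[[0,0,0],0],[[0,0,0],0]]'
```

```text
time: 36.08
tool_pos: [0.4198, -0.2825, 0.0313]
tcp_rot: [-0.0, 3.138, -0.004]
wrist_force: [-0.4, -1.4, 0.1]
width: 0.999
grip_force: 0.0
time: 36.33
tool_pos: [0.4186, -0.2815, 0.0298]
tcp_rot: [-0.0, 3.14, -0.002]
wrist_force: [0.3, 0.2, 0.3]
width: 1.001
grip_force: 0.0
time: 36.7
tool_pos: [0.4176, -0.2807, 0.0162]
tcp_rot: [0.0, -3.141, -0.001]
wrist_force: [0.2, 0.2, 0.9]
width: 0.997
grip_force: 0.0
```

```bash
python3 -m jog '[[[0,0,0],0],[[0,0,0],0],[[0,0,0],0],[[0,0,0],0],[[0,0,0],0]]' 0.1 40;python3 -m jog '[[[0,0,0],0],[[0,0,0],0],[[0,0,0],0]]';python3 -m jog '[[[0,0,-0.32],0],[[0,0,-0.8],0],[[0,0,-0.8],0],[[0,0,-0.48],0],[[0,0,0],0]]'; python3 -m jog '[[[-0.768,0.112,0],0],[[-0.768,0.112,0],0],[[-0.768,0.112,0],0],[[-0.776,0.104,0],0],[[0,0,0],0]]';python3 -m jog '[[[0,0,0],0],[[0,0,0],0],[[0,0,0],0]]'; python3 w.py s4
```

```text
time: 37.33
tool_pos: [0.4182, -0.2812, 0.0171]
tcp_rot: [-0.0, 3.141, -0.0]
wrist_force: [-0.4, -0.5, 2.3]
width: 0.234
grip_force: 39.1
time: 37.7
tool_pos: [0.4182, -0.2812, 0.0171]
tcp_rot: [-0.0, 3.141, -0.0]
wrist_force: [-0.4, 0.4, 3.4]
width: 0.236
grip_force: 39.3
time: 38.33
tool_pos: [0.4195, -0.2823, 0.1693]
tcp_rot: [-0.0, 3.137, -0.005]
wrist_force: [-0.8, -1.0, -1.5]
width: 0.236
grip_force: 39.2
time: 38.95
tool_pos: [0.612, -0.2521, 0.1631]
tcp_rot: [0.004, -3.139, -0.003]
wrist_force: [-0.4, -1.1, -0.1]
width: 0.232
grip_force: 39.2
time: 39.33
tool_pos: [0.6094, -0.2538, 0.1667]
tcp_rot: [-0.001, -3.141, -0.0]
wrist_force: [-0.2, 0.7, -0.8]
width: 0.237
grip_force: 39.2
[ 0.6094 -0.2538  0.1667] [-0.001  -3.1412 -0.0001] [-0.202   0.7149 -0.7666] 39.325
```

View pics/s4.png

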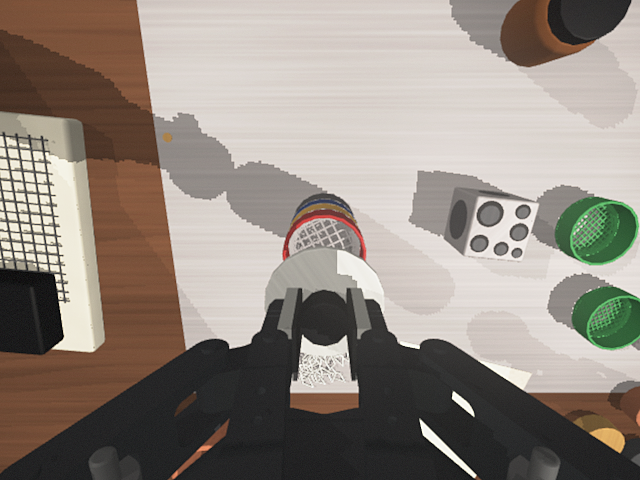

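The lid (323,298) is held level over the red sieve. I lower it in steps.

In the tool's units: 0.025 m is 0.4, 0.022 m is 0.352.

```bash
python3 -m jog '[[[0,0,0.4],0],[[0,0,0.352],0],[[0,0,0],0],[[0,0,0],0],[[0,0,0],0]]'; python3 -m jog '[[[0,0,0],0],[[0,0,0],0],[[0,0,0],0]]'
```

```text
time: 40.0
tool_pos: [0.6113, -0.2539, 0.121]
tcp_rot: [-0.0, 3.14, -0.001]
wrist_force: [-0.4, -0.1, -0.8]
width: 0.235
grip_force: 39.2
time: 40.38
tool_pos: [0.6106, -0.2535, 0.12]
tcp_rot: [-0.0, 3.141, -0.0]
wrist_force: [0.0, -0.9, -0.6]
width: 0.237
grip_force: 39.2
```

In the tool's units: 0.008 m is 0.128, 0.006 m is 0.096.

```bash
python3 -m jog '[[[0,0,0.128],0],[[0,0,0.096],0],[[0,0,0],0],[[0,0,0],0]]';python3 -m jog '[[[0,0,0.064],0],[[0,0,0.048],0],[[0,0,0],0],[[0,0,0],0]]';python3 -m jog '[[[0,0,0.016],0],[[0,0,0],0],[[0,0,0],0]]';python3 -m jog '[[[0,0,0.016],0],[[0,0,0],0],[[0,0,0],0]]'
```

```text
time: 40.88
tool_pos: [0.6104, -0.2535, 0.1056]
tcp_rot: [0.0, -3.141, -0.0]
wrist_force: [-0.1, 0.7, -0.5]
width: 0.233
grip_force: 39.2
time: 41.38
tool_pos: [0.6105, -0.2535, 0.0988]
tcp_rot: [-0.0, 3.142, -0.0]
wrist_force: [0.1, 0.3, 0.4]
width: 0.234
grip_force: 39.2
time: 41.75
tool_pos: [0.6105, -0.2535, 0.0978]
tcp_rot: [-0.0, 3.142, -0.0]
wrist_force: [0.4, 0.2, -0.7]
width: 0.239
grip_force: 39.2
time: 42.12
tool_pos: [0.6107, -0.2536, 0.0971]
tcp_rot: [-0.0, 3.141, -0.0]
wrist_force: [0.4, -0.1, 1.5]
width: 0.236
grip_force: 39.4
```

In the tool's units: 0.0005 m is 0.008.

```bash
python3 -m jog '[[[0,0,0.008],0],[[0,0,0],0],[[0,0,0],0]]';python3 -m jog '[[[0,0,0],0],[[0,0,0],0],[[0,0,0],0],[[0,0,0],0],[[0,0,0],0]]' 1.0;python3 -m jog '[[[0,0,-0.48],0],[[0,0,-0.8],0],[[0,0,-0.8],0],[[0,0,0],0],[[0,0,0],0]]';python3 -m jog '[[[0,0,0],0],[[0,0,0],0],[[0,0,0],0]]'; python3 w.py f1
python3 - <<'E'
from fit import *
fit("dark",["f1"],[.611,-.2537,0.08],KNOB,rad=.8,fixz=.08)
b=save("scene","fs.png")[:,:,::-1];a=cv2.imread('pics/f1.png')
cv2.imwrite('pics/fin.png',np.hstack([a[100:400,130:530],cv2.resize(b[230:320,140:260],(400,300),interpolation=cv2.INTER_CUBIC)]))
E
```

```text
time: 42.5
tool_pos: [0.6108, -0.2536, 0.0971]
tcp_rot: [-0.0, 3.141, -0.0]
wrist_force: [-1.3, 0.7, 5.4]
width: 0.237
grip_force: 39.6
time: 43.12
tool_pos: [0.6104, -0.2535, 0.0962]
tcp_rot: [0.0, -3.142, -0.0]
wrist_force: [-0.2, 0.5, 0.5]
width: 1.002
grip_force: 0.0
time: 43.75
tool_pos: [0.6103, -0.2534, 0.2262]
tcp_rot: [0.0, -3.142, 0.0]
wrist_force: [-0.3, 1.0, -0.9]
width: 0.999
grip_force: 0.0
time: 44.12
tool_pos: [0.61, -0.2533, 0.225]
tcp_rot: [0.0, -3.14, -0.001]
wrist_force: [0.4, -0.5, -0.2]
width: 1.001
grip_force: 0.0
[ 0.61   -0.2533  0.225 ] [ 0.0003 -3.1398 -0.0012] [ 0.4303 -0.5234 -0.1641] 44.125
f1 pred [322.9509 236.8444  26.8551] obs [323.3834 236.9366  23.7171] 585
  single z=0.080 [ 0.6111 -0.2533]
```

View pics/fin.png

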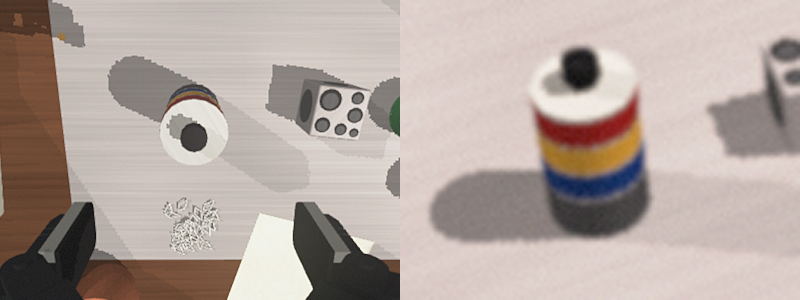

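The final pictures show pan, blue, yellow, red and lid stacked in order and level, with the knob at (193,137) in the left crop and the gripper clear.

```bash
python3 -c "
from workcell import bot
print(bot.finish_job())"
```

```text
the job is handed in; nothing more can be done
None
```

The sieve stack is built on the pan in the order asked (blue, yellow, red, lid); each piece touched down at its seated height and looks level, the pan stayed put, the gripper is open and clear, and the job was handed in at about 44 s.

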